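# Nest the empty parts bucket

### The arm

A 6-joint arm with a two-finger parallel gripper is mounted at the origin on a cart in front of the work surface, level with it; the furniture and walls round the work are solid. World frame = base frame: x ahead of the robot, y to its left, z up, the work surface at z = 0. Lengths are in mm, angles in rad, forces in N, time in s.
With the tool pointing down it reaches from about 275 to 725 mm from the base axis. Payload 5.6 kg.
Tool frame: the origin (TCP) lies at the very end of the fingers, on their centre line; the grasp point (between the pads) lies behind it (grip_point_offset is the z of the grasp point in the tool frame, in mm); z points along the fingers, y is the direction in which the jaws open and shut (so a half turn about z gives the same grasp; the last joint's range is limited). The gripper opens to 85 mm and grips with 20 to 120 N. Pads are 22 mm wide; open, the fingers measure 114 mm over their backs; the gripper's body (76 mm by 85 mm) begins 54 mm behind the grasp point. The pads swing forward as they close: fully open they stand 13 mm farther back than shut.
Start: joints at [1.449, 0.255, 0.108, 0, -1.424, -0.285], TCP at [217.593, 505.12, 193.383] pointing down, gripper open.
Joint ranges: [-2.95, 2.95], [-1.21, 1.97], [-1.09, 1.5], [-2.87, 1.71], [-2.94, -0.07], [-3.05, 3.05]. Speed limits (rad/s): [2.57, 2.57, 3.14, 3.14, 3.14, 3.14].

### API

Orientations are given as a unit quaternion [x, y, z, w].
In Python, from bench import sense, read_camera, camera_model, hand_in, grip_point_offset gives the robot as it stands. The module is installed in compiled form; this text tells all that it offers.
- The arm moves only by the tool arm_command, never from a script. Its argument "rows" is one flat list of numbers, 5 for each row, row after row: the shift along the tool's x, y, z in mm, then the turn about the tool's z in degrees, then the opening, from 0 (shut) to 1 (fully open). A call has 1 to 8 rows; each row is the pose to reach, as a shift and turn from the pose commanded when the call began, along the tool's axes at that moment; what a row does not reach only later rows make up. A row lasts 1/8 s, in which the tool goes at most 62.5 mm and 10.7 degrees, less where a joint would pass 70% of its speed; a pose out of reach is approached as far as the arm can. A call with a gripper value outside its range is refused whole. The fingers move at their own pace and stop on an object; "newtons" is the grip in N (left out, the last holds). Time passes only in rows, so rows that repeat a pose let the fingers close. It gives the time, the measured TCP pose, the force and the opening at its end, in the units of the state.
- sense(): the state, without advancing time (a new reading comes with each control period).
- read_camera(name): name is "side" or "top" or "wrist"; returns (picture, depth): 480x640x3 uint8, red, green, blue; 480x640 float32, mm along the optical axis (not along the pixel's ray), 0 where there is no reading.
- camera_model(name): a dict with "camera_matrix" (3x3 intrinsics, pixels), "xyz" and "rotation" of the camera in the world; the wrist camera has in their place "tool_from_camera" (4x4, takes a point from camera to tool coordinates, whose origin is the TCP and whose axes are the flange's). Camera axes: x right, y down, z forward; pixel columns grow to the right and rows downward; lengths in mm; the calibration is good to about 2 mm. The wrist camera is an equidistant fisheye: a pixel r from the principal point sees the ray r / f radians off the axis. A picture is of the moment at which its call begins: read the wrist's pose just before it. camera_model takes no time and is no camera call.
- hand_in(): hands the job in, once; it reports no verdict.
The state is a dict: "time": time; "joint_positions": joint angles; "qd": joint speeds; "joint_efforts": joint torques, N m; "tcp_pos": TCP position; "tool_rot": TCP orientation; "ft_force": force on the tool from outside, world axes, zero at the start; "ft_torque": the same for the moment, N m; "gripper_width": finger opening in mm.
Only numpy, scipy, OpenCV 4.12 (cv2) and the standard library are available. Lean on these libraries where they do the work, as an engineer would, in place of code of your own. Each camera call takes 0.05 s, during which the arm holds its last target.

### The job

Tidy the bench: pick up the empty green bucket by its handle, set it upright into the larger grey bucket, and press it gently down until the grey bucket's rim lies within the white band on the green one. Stop there, for pressed past the band they would be wedged too deep; leave the orange bucket, which has a nut in it, where it stands.

Things in the scene. Friction and masses are not known exactly. Their poses are not given: they have to be found in the camera images.
- green_bucket_handle (a point): Handle grip of the green bucket: a stiff wire arch, 68 mm wide along x, stands fixed over the mouth; at its top is a level black grip bar, 42 mm long (x), 12 mm wide (y), 14 mm high. This point is the bar's centre, 120 mm above the bucket's underside, 45 mm above its rim, on its axis (z, up). With the grey rim at mid band it is 59 mm above the grey rim.
- green_bucket: Empty green tapered bucket, about 0.12 kg, loose: 75 mm high, 48 mm across the foot, 71 mm over the rim bead. Origin: centre of its underside; z up. A white band runs round its outside from 6 to 22 mm below the rim. In the grey bucket its foot meets a washer with its rim 36 mm above the grey rim; pushed on by 14 to 30 mm (middle 22) it has the grey rim within the band.
- grey_bucket: Larger grey tapered bucket, loose, 0.7 kg, 90 mm high. Origin: centre of its underside; z up. Inside 75 mm across at the mouth, 51 at the floor; 3 mm wall; 85 over the rim bead. A tight black rubber washer inside, 39 mm below the rim, takes the nested foot: it bears the bucket's weight, slides down under about 6 N (+1 N per 17 mm/s), stays where left, never rises.
- orange_bucket_handle (a point): The same handle point on the orange bucket: same shape, size and white band, but with a steel nut inside. To be left alone. The green and the orange bucket may have changed places.
There are look-alikes about, which are no part of the job. Leave any pink look-alike of the grey_bucket alone.

How it is judged (in metres and radians):
At the end, for the whole second after the job is handed in: The green bucket stands in the grey one, handle point within 20 mm of the grey bucket's axis and 50 to 68 mm above the grey rim (the grey rim within the 16 mm white band, 1 mm to spare either way), tilted less than 10 degrees, at rest; the grey bucket stands upright (within 6 degrees) on the table (z of green_bucket_handle in the frame of grey_bucket between 0.14 and 0.158 m and horizontal distance between green_bucket_handle and grey_bucket below 0.02 m and angle between green_bucket_handle's own z axis and vertical below 0.18 rad and angle between grey_bucket's own z axis and vertical below 0.1 rad and height (world z) of grey_bucket between -0.01 and 0.01 m and linear speed of green_bucket below 0.02 m/s); the robot touches nothing.
It fails at once if the green bucket is rammed against the grey one or its washer (over 30 N) (contact force between green_bucket and grey_bucket above 30 N).
It fails at once if the orange bucket is moved by more than 25 mm (distance of orange_bucket_handle from where it was at the start of the episode above 0.025 m).
It also fails if it takes over 35 s, if anything falls off the work surface, if the arm or the gripper's body presses on something with over 40 N, if the wrist force passes 120 N, or if a joint passes its speed limit or range.

## Working session

There is one attempt and no reset: what is moved stays moved. The work goes in short steps, Python scripts to look and compute and a tool call to move; the robot and the scene stay as the last step left them, time stands still between calls to the robot, and variables do not carry over. Pictures are saved under pics/ and viewed, and the job is handed in when it is done.

Besides the shell and the picture viewer there is one more tool, called after "Call:" by a JSON object that holds its "name" and its "arguments". arm_command: Moves the arm, as the interface text tells. Its arguments: {"type":"object","properties":{"rows":{"type":"array","items":{"type":"number"}},"newtons":{"type":"number"}},"required":["rows"]}

```bash
mkdir -p pics; cat > h.py <<'E'
import numpy as np,cv2
from bench import sense, read_camera, camera_model, hand_in, grip_point_offset
np.set_printoptions(precision=4,suppress=True)
E
python3 - <<'E'
from h import *
s=sense();print({k:s[k] for k in('time','tcp_pos','tool_rot','gripper_width','ft_force')},grip_point_offset)
for n in('side','top'):
    p,d=read_camera(n);cv2.imwrite(f'pics/{n}0.png',p[:,:,::-1]);np.savez(f'{n}0.npz',p=p,d=d);print(n,camera_model(n))
E
```

```text
{'time': 0.0, 'tcp_pos': array([217.32  , 504.6155, 192.4658]), 'tool_rot': array([ 0.9794, -0.202 , -0.0002,  0.001 ]), 'gripper_width': 85.42898467112249, 'ft_force': array([ 0.0739, -0.2758,  0.1209])} -18.700000000000003
side {'camera_matrix': array([[447.3318,   0.    , 323.0644],
       [  0.    , 447.3318, 237.7908],
       [  0.    ,   0.    ,   1.    ]]), 'xyz': array([373.3009, 582.8934, 447.2191]), 'rotation': array([-0.0814,  0.8298, -0.5501,  0.0477])}
top {'camera_matrix': array([[489.5242,   0.    , 324.9042],
       [  0.    , 489.5242, 242.0555],
       [  0.    ,   0.    ,   1.    ]]), 'xyz': array([ 358.2802, -198.2543,  931.3692]), 'rotation': array([-0.6913,  0.7156, -0.0716,  0.0701])}
```

View pics/side0.png

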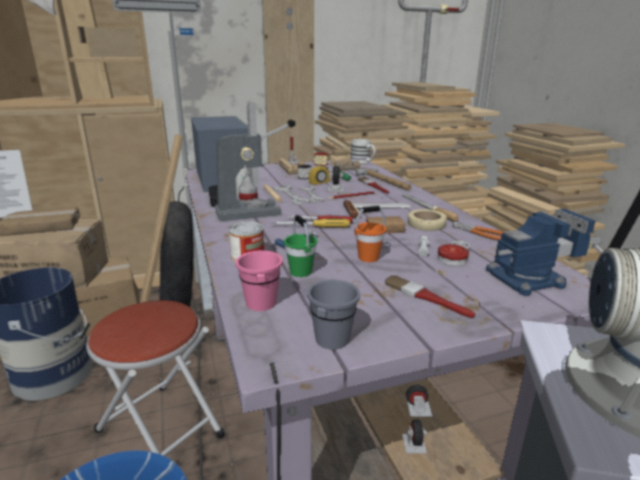

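View pics/top0.png

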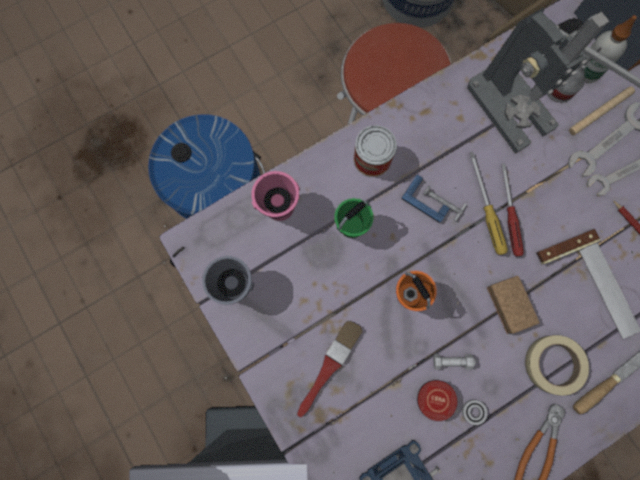

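The side view shows green at about (300,255), orange at (370,240), grey at (333,312) and pink at (260,278). In the top view green is at (353,216), grey at (228,281), orange at (415,291) with a nut inside, and pink at (276,194). Next I'll turn these into world positions.

```bash
cat >> h.py <<'E'
from scipy.spatial.transform import Rotation as Ro
def cloud(n,d):
    m=camera_model(n);K=m['camera_matrix'];v,u=np.mgrid[:480,:640]
    c=np.stack([(u-K[0,2])/K[0,0]*d,(v-K[1,2])/K[1,1]*d,d],-1)
    return c@Ro.from_quat(m['rotation']).as_matrix().T+m['xyz']
def onplane(n,uv,z):
    m=camera_model(n);K=m['camera_matrix']
    r=Ro.from_quat(m['rotation']).as_matrix()@np.array([(uv[0]-K[0,2])/K[0,0],(uv[1]-K[1,2])/K[1,1],1.])
    return m['xyz']+r*(z-m['xyz'][2])/r[2]
def circ(P):
    A=np.c_[2*P[:,:2],np.ones(len(P))];s=np.linalg.lstsq(A,(P[:,:2]**2).sum(1),rcond=None)[0]
    return s[:2],np.sqrt(s[2]+s[:2]@s[:2])
E
python3 - <<'E'
from h import *
D=np.load('top0.npz');p,d=D['p'],D['d'];W=cloud('top',d)
for name,(u,v) in dict(green=(353,216),grey=(228,281),orange=(415,291),pink=(276,194),can=(375,148)).items():
    w=W[v-38:v+38,u-38:u+38].reshape(-1,3);dd=d[v-38:v+38,u-38:u+38].ravel();w=w[dd>0]
    print(name,'hist',np.histogram(w[:,2],bins=[-20,-5,5,20,40,60,70,80,85,90,95,100,110,115,120,125,130,140])[0])
    if name in('green','orange'):
        h=w[(w[:,2]>110)&(w[:,2]<140)];
        if len(h):
            e=np.linalg.svd(h[:,:2]-h[:,:2].mean(0),full_matrices=False)[2][0];q=(h[:,:2]-h[:,:2].mean(0))@e
            print(' bar',len(h),h.mean(0),(h.min(0)+h.max(0))/2,'mid',h[:,:2].mean(0)+e*(q.min()+q.max())/2,'dir',np.degrees(np.arctan2(e[1],e[0])),np.ptp(q))
        r=w[(w[:,2]>70)&(w[:,2]<82)]
    else: r=w[(w[:,2]>84)&(w[:,2]<98)]
    if len(r)>10:print(' rim',len(r),circ(r),r[:,2].mean(),(r.min(0)+r.max(0))/2,np.ptp(r,axis=0))
print(onplane('top',(353,216),75))
E
```

```text
green hist [  77 4529  179  117  137   89  316    6    4    4    3   15   10   13
   46  127    4]
 bar 200 [ 574.9657 -254.7367  124.7323] [ 576.6271 -255.2567  120.9611] mid [ 576.2119 -256.2991] dir 128.57772732274648 59.04974320248091
 rim 319 (array([ 575.9477, -255.3084]), np.float64(32.950769764417544)) 75.28276752772997 [ 576.16   -255.4826   75.6391] [69.8026 69.2537 10.9249]
grey hist [  51 3617  142  112  730  122  142   89  226  273    0    0    0    0
    0    0    0]
 rim 518 (array([468.1945, -30.5045]), np.float64(39.601939583825704)) 89.84979172630524 [468.9792 -31.2125  89.3701] [84.3572 85.5747 10.7353]
orange hist [  24 4369  288   65  131   91  340    6    4    3    4   14   11   18
   49  148    1]
 bar 227 [ 439.448  -357.4748  124.848 ] [ 440.3652 -357.5711  120.137 ] mid [ 439.6568 -357.3588] dir -150.96500537354 59.98345827579398
 rim 344 (array([ 439.7116, -357.9661]), np.float64(32.87631963063859)) 75.48576604525498 [ 439.9741 -358.6696   75.5944] [70.4454 69.4897 10.9306]
pink hist [   5 3045  114  129  679  145  133   89  233  250    3    0    0    0
    0    0    0]
 rim 506 (array([ 619.9641, -115.7544]), np.float64(39.59977711103894)) 89.65511808248876 [ 620.5953 -115.4548   89.7734] [84.3465 85.0072 11.5063]
can hist [  32 3543  133  125  142  199 1167    3    0    0    0    0    0    0
    0    0    0]
[ 578.6389 -255.4337   75.    ]
```

```bash
python3 - <<'E'
from h import *
p=np.load('top0.npz')['p'];c=p[130:330,170:460,::-1]
cv2.imwrite('pics/topc.png',cv2.resize(c,None,fx=2.7,fy=2.7,interpolation=cv2.INTER_CUBIC))
E
```

```text
(no output)
```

View pics/topc.png

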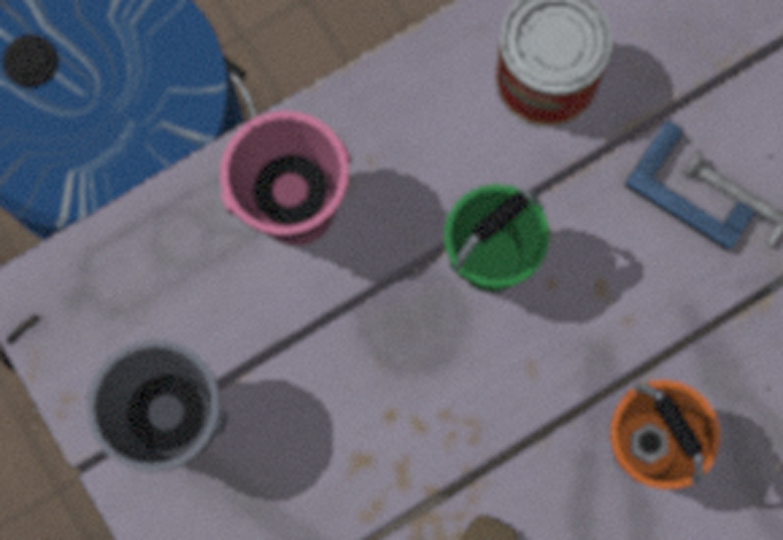

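```bash
python3 - <<'E'
from h import *
s=sense();R=Ro.from_quat(s['tool_rot']).as_matrix();print(R)
D=np.load('top0.npz');p,d=D['p'],D['d'];W=cloud('top',d)
m=np.zeros((480,640),bool);m[178:254,315:391]=1
for lo in(118,122,125):
    w=W[m&(d>0)&(W[...,2]>lo)&(W[...,2]<140)]
    r=cv2.minAreaRect(w[:,:2].astype(np.float32));v=cv2.fitLine(w[:,:2].astype(np.float32),cv2.DIST_HUBER,0,.01,.01).ravel();print(lo,len(w),r,np.degrees(np.arctan2(v[1],v[0])),v[2:])
# black bar mask
hsv=cv2.cvtColor(p,cv2.COLOR_RGB2HSV)
k=m&(hsv[...,2]<60)&(W[...,2]>100);ys,xs=np.nonzero(k);P=np.array([onplane('top',(x,y),127)[:2] for x,y in zip(xs,ys)],np.float32)
print(len(P),cv2.minAreaRect(P),cv2.fitLine(P,cv2.DIST_HUBER,0,.01,.01).ravel())
a=W[142:154,369:381].reshape(-1,3);print('can',a.mean(0))
# anything tall along the path
t=(W[...,2]>80)&(d>0);print(W[t][:,2].max())
n,l,st,c=cv2.connectedComponentsWithStats(t.astype(np.uint8))
for i in range(1,n):
    if st[i,4]>60: q=W[l==i];print(st[i],q.min(0),q.max(0))
E
```

```text
[[ 0.9184 -0.3957 -0.0006]
 [-0.3957 -0.9184 -0.0017]
 [ 0.0001  0.0018 -1.    ]]
118 186 ((576.2879028320312, -255.59326171875), (11.83729076385498, 50.790199279785156), 38.87704086303711) -51.59178 [ 575.2576 -255.1875]
122 164 ((576.0838623046875, -255.2799072265625), (11.76136589050293, 47.069278717041016), 38.87704086303711) -50.027386 [ 575.7294 -254.764 ]
125 131 ((576.414794921875, -255.5127716064453), (11.334978103637695, 40.17820358276367), 38.13191604614258) -52.44028 [ 575.6727 -254.9158]
166 ((572.6697998046875, -251.8128204345703), (13.02963638305664, 49.99300003051758), 37.03464126586914) [   0.5916   -0.8062  575.756  -255.8189]
can [ 709.5386 -301.68     72.3098]
315.19436105651164
[ 492    0  148  102 7576] [ 726.238  -823.0626   80.0598] [ 998.8191 -533.9447  315.1944]
[251 171  48  47 575] [ 578.422  -157.9584   80.0119] [662.7685 -72.9512  95.5265]
[338 201  32  30 232] [ 552.229  -282.9215   80.0632] [ 597.2797 -227.1879  131.3689]
[202 256  51  49 588] [426.8006 -73.9999  80.0543] [511.1578  13.7089  94.7378]
[405 272  25  37 256] [ 408.8161 -375.22     80.2883] [ 470.732  -339.9287  130.1075]
[375 455  45  25 617] [ 137.5835 -340.1472   80.0413] [ 173.1217 -269.9572  112.355 ]
```

The bar is at (576,-255.4) with its top at about z 128, and it lies along -52°. So the jaws need a turn of +28.5°. I'll move high across now.

Call:
{"name": "arm_command", "arguments": {"rows": [45,40,0,3.5,1,90,80,0,7,1,135,120,0,10.5,1,180,160,0,14,1,225,200,0,17.5,1,270,240,0,21,1,315,280,0,25,1,360,320,0,28.5,1], "newtons": 40}}

```text
time: 1.1
tcp_pos: [421.8, 66.9, 193.3]
tool_rot: [0.899, -0.438, -0.0, -0.0]
ft_force: [0.6, 1.4, -0.3]
gripper_width: 85.2
```

```bash
cat >> h.py <<'E'
def go(x,y,z):
    s=sense();R=Ro.from_quat(s['tool_rot']).as_matrix()
    print('t',s['time'],'tcp',s['tcp_pos'],'yjaw',np.degrees(np.arctan2(R[1,1],R[0,1])),'w',s['gripper_width'],'f',s['ft_force'],'j',s['joint_positions'])
    print('shift',R.T@(np.array([x,y,z])-s['tcp_pos']))
E
python3 -c "
from h import *
go(576,-255.4,193)"
```

```text
t 1.1 tcp [421.8171  66.909  193.3129] yjaw -141.90872426591136 w 85.24548335139049 f [ 0.5778  1.4341 -0.3257] j [ 0.527   0.0088 -0.1808 -0.0002 -1.3811  0.1379]
shift [348.7845  77.4913   0.2376]
```

Call:
{"name": "arm_command", "arguments": {"rows": [58,13,0,0,1,116,26,0,0,1,174,39,0,0,1,232,52,0,0,1,290,65,0,0,1,349,77.5,0,0,1,349,77.5,0,0,1]}}

```text
time: 1.98
tcp_pos: [576.4, -256.6, 190.0]
tool_rot: [0.899, -0.439, -0.002, 0.001]
ft_force: [0.7, 0.9, 0.5]
gripper_width: 85.3
```

```bash
cat >> h.py <<'E'
def wproj(P,s,m=None):
    m=m or camera_model('wrist');T=np.array(m['tool_from_camera']);R=Ro.from_quat(s['tool_rot']).as_matrix()
    t=R.T@(np.asarray(P,float)-s['tcp_pos']);c=T[:3,:3].T@(t-T[:3,3]);K=m['camera_matrix']
    th=np.arctan2(np.hypot(c[0],c[1]),c[2]);a=np.arctan2(c[1],c[0])
    return K[0,2]+K[0,0]*th*np.cos(a),K[1,2]+K[1,1]*th*np.sin(a)
E
python3 - <<'E'
from h import *
go(576,-255.4,101.5)
s=sense();p,d=read_camera('wrist');p=p[:,:,::-1].copy()
b=np.array([np.cos(np.radians(-52)),np.sin(np.radians(-52)),0])
for t in(-21,0,21):
    u=wproj(np.array([576,-255.4,127])+t*b,s);print(u);cv2.circle(p,tuple(int(round(x)) for x in u),3,(0,0,255),1)
cv2.imwrite('pics/w1.png',p)
E
```

```text
t 1.975 tcp [ 576.423  -256.6032  190.0074] yjaw -142.06332292564747 w 85.28803381608463 f [0.698  0.9348 0.4985] j [-0.1717  0.4241  0.3423 -0.0001 -1.4938  0.8338]
shift [-0.8854 -0.6859 88.5095]
(np.float64(324.43663137376944), np.float64(271.24453408436506))
(np.float64(324.355498837457), np.float64(242.35962138627804))
(np.float64(324.2765840136207), np.float64(212.1067349056617))
```

View pics/w1.png

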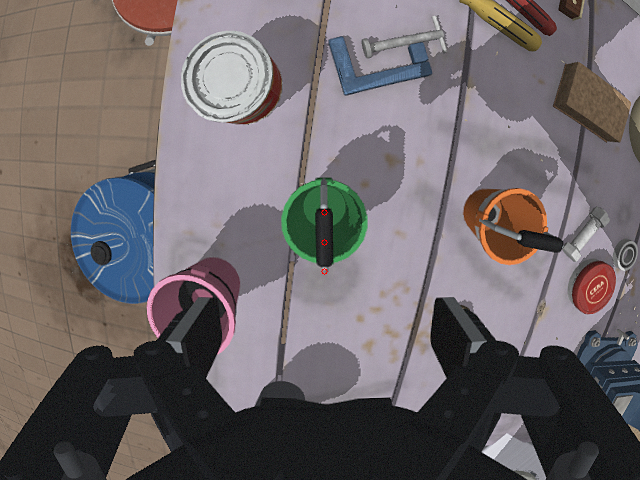

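The wrist view shows the bar between the jaws at column 324, rows 207–268. My prediction was rows 212–271, so they agree to about 3 mm along the bar. I'll descend now.

Call:
{"name": "arm_command", "arguments": {"rows": [0.5,-0.5,25,0,1,1,-0.5,50,0,1,1,-0.5,72,0,1,1,-0.5,86,0,1,1,-0.5,91,0,1,1,-0.5,91,0,1]}}

```text
time: 2.78
tcp_pos: [577.7, -253.7, 102.9]
tool_rot: [0.9, -0.437, 0.0, 0.0]
ft_force: [-0.4, 0.3, 0.4]
gripper_width: 85.3
```

```bash
python3 - <<'E'
from h import *
go(576,-255.4,101.5)
p,d=read_camera('wrist');cv2.imwrite('pics/w2.png',p[:,:,::-1])
E
```

```text
t 2.775 tcp [ 577.6655 -253.7174  102.9112] yjaw -141.78142911466247 w 85.30174150038887 f [-0.4133  0.327   0.4355] j [-0.1665  0.4515  0.1635  0.0003 -1.2822  0.8334]
shift [0.2907 2.3497 1.4109]
```

View pics/w2.png

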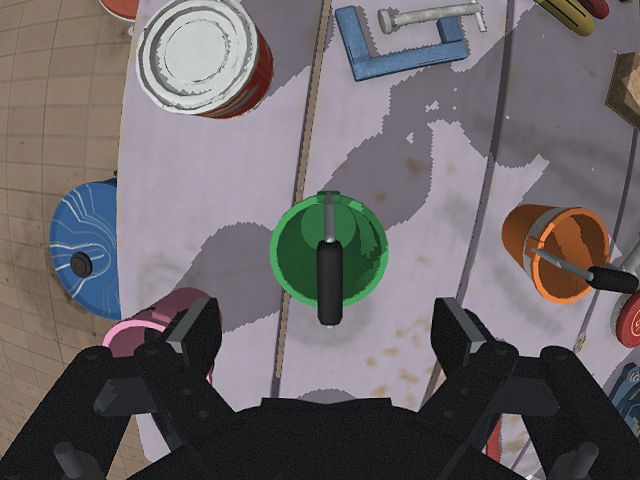

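The bar is at column 330, between the jaws, whose middle is at about 326. I'll correct by 2 mm and close.

Call:
{"name": "arm_command", "arguments": {"rows": [0,2,1,0,1,0,2,1,0,0.5,0,2,1,0,0.2,0,2,1,0,0,0,2,1,0,0,0,2,1,0,0,0,2,1,0,0,0,2,1,0,0], "newtons": 40}}

```text
time: 3.82
tcp_pos: [575.9, -255.1, 101.4]
tool_rot: [0.9, -0.437, -0.0, -0.0]
ft_force: [-0.2, -0.3, 0.5]
gripper_width: -0.0
```

```bash
python3 - <<'E'
from h import *
go(576,-255.4,101.5)
p,d=read_camera('wrist');cv2.imwrite('pics/w3.png',p[:,:,::-1])
E
```

```text
t 3.825 tcp [ 575.9075 -255.1031  101.3746] yjaw -141.8080192700758 w -0.04925360538271087 f [-0.1936 -0.2893  0.461 ] j [-0.1694  0.4508  0.1585 -0.0001 -1.2785  0.836 ]
shift [ 0.2906  0.1109 -0.1254]
```

View pics/w3.png

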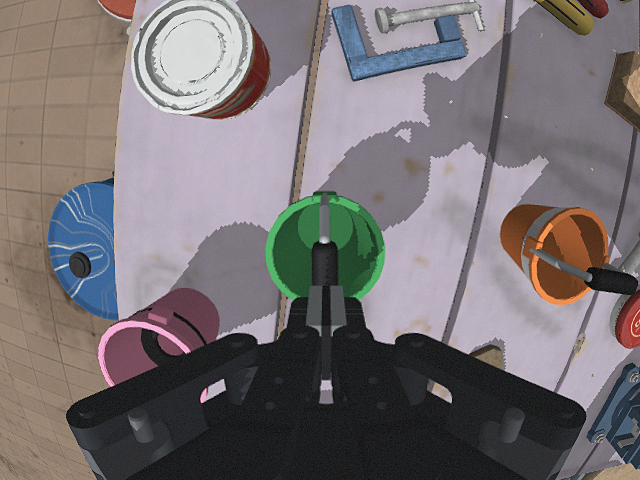

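```bash
python3 - <<'E'
from h import *
s=sense();p=cv2.imread('pics/w3.png')
b=np.array([np.cos(np.radians(-52)),np.sin(np.radians(-52)),0])
for t in(-21,0,21): print('bar',t,[np.round(wproj(np.array([576,-255.4,z])+t*b,s),0) for z in(113,127)])
R=Ro.from_quat(s['tool_rot']).as_matrix()
for q in([0,0,0],[11,0,0],[-11,0,0],[0,0,-18.7],[11,0,-18.7],[0,0,-35],[11,0,-35]): print(q,np.round(wproj(s['tcp_pos']+R@np.array(q,float),s),0))
c=p[180:420,220:430];c=np.clip(c.astype(float)*1.8,0,255).astype(np.uint8)
cv2.imwrite('pics/w3c.png',cv2.resize(c,None,fx=2.5,fy=2.5,interpolation=cv2.INTER_CUBIC))
pp,d=read_camera('wrist');print(d[240:420:12,318:338:3].astype(int));
E
```

```text
bar -21 [array([325., 320.]), array([325., 334.])]
bar 0 [array([325., 282.]), array([325., 294.])]
bar 21 [array([325., 241.]), array([325., 250.])]
[0, 0, 0] [325. 274.]
[11, 0, 0] [325. 254.]
[-11, 0, 0] [325. 294.]
[0, 0, -18.7] [325. 288.]
[11, 0, -18.7] [325. 266.]
[0, 0, -35] [325. 303.]
[11, 0, -35] [325. 279.]
[[289 165 165 165 171 288 289]
 [163 163 163 162 162 163 165]
 [162 164 163 164 163 164 167]
 [165 164 165 165 166 167 168]
 [146 146 145 145 147 145 145]
 [135 136 134 135 135 134 134]
 [125 126 125 125 125 124 126]
 [117 117 116 118 117 118 116]
 [108 118 118 117 118 108 108]
 [105 117 119 119 119 108 101]
 [108 117 119 120 120 109 100]
 [109 116 120 121 121 111 109]
 [112 331 330 331 331 111 109]
 [108 334 335 334 335 112 109]
 [ 79  78  78  78  78  78  78]]
```

View pics/w3c.png

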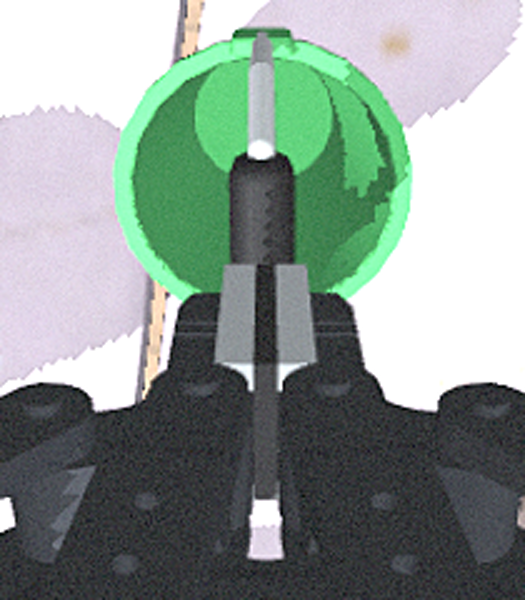

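```bash
python3 - <<'E'
from h import *
s=sense();print(s['tcp_pos'],s['gripper_width'])
m=camera_model('wrist');print(m)
p,d=read_camera('wrist');T=np.array(m['tool_from_camera']);K=m['camera_matrix'];R=Ro.from_quat(s['tool_rot']).as_matrix()
for u,v in((324,250),(324,280),(324,287),(310,290),(324,300),(324,312),(324,324),(324,340),(324,370),(325,195),(270,240),(385,240),(325,225)):
    x,y=(u-K[0,2])/K[0,0],(v-K[1,2])/K[1,1];th=np.hypot(x,y);z=d[v,u];r=np.tan(th)*z;c=np.array([x/th*r,y/th*r,z])
    t=T[:3,:3]@c+T[:3,3];print((u,v),d[v,u],'tool',t,'world',R@t+s['tcp_pos'])
for n in('side',):
    p,d=read_camera(n);c=p[200:360,220:400,::-1];cv2.imwrite('pics/s3.png',cv2.resize(c,None,fx=3.6,fy=3.6,interpolation=cv2.INTER_CUBIC))
E
```

```text
[ 575.9383 -255.0996  101.3784] -0.3256237728063262
{'camera_matrix': array([[371.6483,   0.    , 325.7535],
       [  0.    , 371.6483, 240.5141],
       [  0.    ,   0.    ,   1.    ]]), 'tool_from_camera': array([[  -0.0005,   -0.9624,   -0.2716,   68.9358],
       [   1.    ,   -0.0004,   -0.0001,    0.3802],
       [   0.    ,   -0.2716,    0.9624, -180.1364],
       [   0.    ,    0.    ,    0.    ,    1.    ]])}
(324, 250) 162.9949 tool [ 20.6656  -0.4113 -24.3974] world [ 589.039  -271.0875  125.7759]
(324, 280) 166.66782 tool [  6.5663  -0.4378 -24.5597] world [ 580.3418 -259.9901  125.9381]
(324, 287) 146.71973 tool [ 11.3355  -0.3421 -43.941 ] world [ 583.2151 -263.7979  145.3194]
(310, 290) 143.02724 tool [ 11.6467  -5.7485 -47.6905] world [ 587.6564 -260.6997  149.0692]
(324, 300) 134.63837 tool [ 11.452   -0.2869 -56.4612] world [ 583.2433 -263.9239  157.8397]
(324, 312) 0.0 tool [  68.9358    0.3802 -180.1364] world [ 618.2593 -309.5171  281.5147]
(324, 324) 118.306404 tool [ 10.7903  -0.2142 -73.6177] world [ 582.7766 -263.4492  174.9961]
(324, 340) 118.54251 tool [  5.4515  -0.2218 -74.8789] world [ 579.4815 -259.2486  176.2573]
(324, 370) 121.44373 tool [ -6.4994  -0.2515 -75.2367] world [ 572.1153 -249.8377  176.6152]
(325, 195) 203.80865 tool [37.7285 -0.0499 22.825 ] world [ 599.3065 -284.7201   78.5534]
(270, 240) 215.10051 tool [ 10.8226 -32.1597  26.9613] world [ 607.906  -243.7197   74.4183]
(385, 240) 292.7211 tool [-10.1887  47.4072 101.6944] world [ 532.3825 -276.4027   -0.3176]
(325, 225) 170.8904 tool [ 29.3956   0.0151 -13.7301] world [ 594.102  -278.212   115.1085]
```

View pics/s3.png

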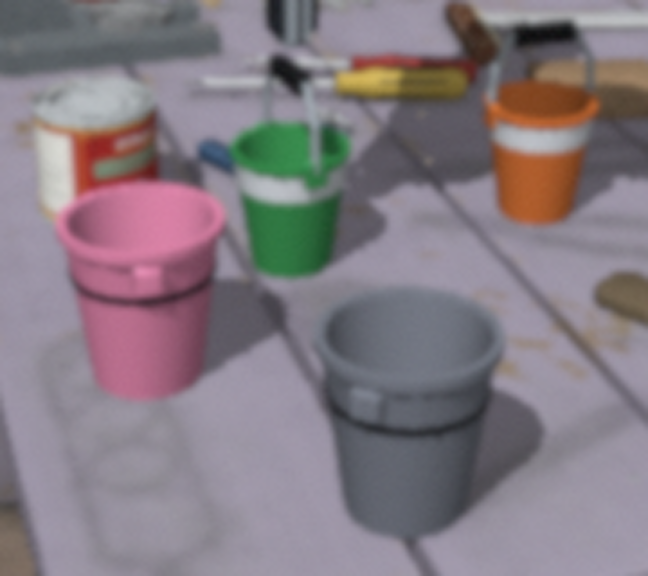

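The fingers shut above the bar. The wrist depth puts their visible ends about 42 mm behind the stated TCP. I'll check that with the side camera.

```bash
python3 - <<'E'
from h import *
s=sense();p,d=read_camera('side');W=cloud('side',d)
c=p[100:260,230:370,::-1];cv2.imwrite('pics/s4.png',cv2.resize(c,None,fx=3.6,fy=3.6,interpolation=cv2.INTER_CUBIC))
q=W[(d>0)&(np.hypot(W[...,0]-576,W[...,1]+255.4)<35)&(W[...,2]>60)]
for z in range(68,200,4):
    w=q[(q[:,2]>=z)&(q[:,2]<z+4)]
    if len(w):print(z,len(w),w.mean(0),np.ptp(w,axis=0))
E
```

```text
68 81 [ 577.9136 -257.5933   69.8127] [65.3567 65.4096  3.7298]
72 124 [ 574.4654 -252.415    74.0885] [66.9671 68.945   3.9185]
76 35 [ 572.8281 -248.8003   76.9987] [66.9812 67.4927  3.6771]
80 4 [ 566.2052 -241.6405   81.7371] [39.6807 51.1207  2.6717]
84 7 [ 568.4901 -245.557    85.7786] [42.3971 53.1857  3.1702]
88 5 [ 581.7283 -261.2142   89.8529] [40.0627 51.1049  3.1728]
92 8 [ 571.5801 -248.8194   93.7561] [42.6205 53.3768  3.3264]
96 7 [ 573.9238 -252.1627   98.3118] [41.282  51.4984  3.3349]
100 8 [ 572.6035 -250.1287  102.309 ] [42.1919 52.8129  2.3914]
104 8 [ 572.7155 -249.8098  105.9942] [40.0485 46.9511  3.4631]
108 7 [ 570.0362 -246.7483  110.1482] [38.5644 45.7981  3.3787]
112 11 [ 570.825  -245.4835  114.3436] [33.108  35.4624  3.5683]
116 20 [ 574.4895 -246.7527  118.3156] [29.7114 27.5133  3.557 ]
120 25 [ 575.8514 -249.5738  122.0962] [28.7408 28.1579  3.7175]
124 42 [ 576.4887 -252.83    126.2965] [29.3298 30.4847  3.6677]
128 2 [ 572.4014 -252.6272  128.0857] [10.0446 15.9429  0.0535]
136 1 [ 582.7397 -256.91    139.8525] [0. 0. 0.]
140 12 [ 573.4338 -249.4862
[... 247 characters left out ...]
271 -249.303   157.9496] [28.24   15.2553  3.7961]
160 28 [ 574.9872 -248.6218  161.8566] [27.913  15.9692  3.8148]
164 28 [ 574.1543 -249.6551  165.9487] [27.4468 17.2967  3.8036]
168 33 [ 573.9822 -249.1334  170.0146] [26.7782 19.2259  3.8166]
172 25 [ 573.9684 -249.3198  173.979 ] [26.1519 20.3415  3.9144]
176 28 [ 574.139  -248.8352  177.8629] [26.3986 16.2588  3.9582]
180 28 [ 570.9474 -247.6548  182.4467] [30.9198 25.3906  3.5974]
184 56 [ 571.9291 -247.9213  186.2566] [60.544  36.2187  3.9125]
188 63 [ 571.6499 -249.0002  190.2052] [62.9468 39.9266  3.903 ]
192 75 [ 573.4059 -249.7935  194.0566] [51.9028 54.4032  3.8777]
196 58 [ 570.6608 -252.3064  197.9058] [53.4344 56.4654  3.9571]
```

View pics/s4.png

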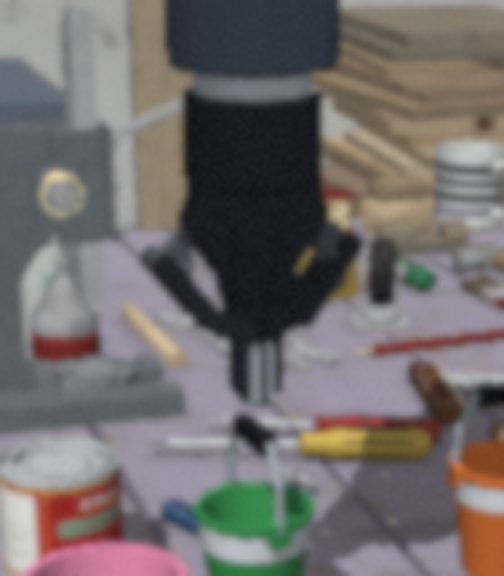

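The side depth agrees: the finger ends are at z≈141 while the reported TCP is at 101.4, and the bar top is at about 127. So the fingers really end about 40 mm short of the stated tool frame. I'll open, go 40 mm lower and close.

Call:
{"name": "arm_command", "arguments": {"rows": [0,0,0,0,1,0,0,0,0,1,0,0,0,0,1,0,0,0,0,1,0,0,0,0,1,0,0,0,0,1]}}

```text
time: 4.82
tcp_pos: [575.9, -255.1, 101.4]
tool_rot: [0.9, -0.437, 0.0, -0.0]
ft_force: [-0.2, 0.2, 0.6]
gripper_width: 85.0
```

Call:
{"name": "arm_command", "arguments": {"rows": [0,0,12,0,1,0,0,24,0,1,0,0,34,0,1,0,0,39,0,1,0,0,39,0,0.6,0,0,39,0,0.3,0,0,39,0,0.1,0,0,39,0,0]}}

```text
time: 5.82
tcp_pos: [576.1, -255.1, 62.7]
tool_rot: [0.9, -0.437, 0.0, -0.0]
ft_force: [1.5, 1.2, -0.4]
gripper_width: 12.0
```

Call:
{"name": "arm_command", "arguments": {"rows": [0,0,0,0,0,0,0,0,0,0,0,0,0,0,0,0,0,0,0,0], "newtons": 40}}

```text
time: 6.32
tcp_pos: [576.2, -255.2, 62.8]
tool_rot: [0.9, -0.437, 0.0, -0.0]
ft_force: [0.6, 0.0, 2.8]
gripper_width: 11.2
```

```bash
python3 - <<'E'
from h import *
go(576,-255.4,61.5)
p,d=read_camera('wrist');cv2.imwrite('pics/w5.png',p[:,:,::-1])
E
```

```text
t 6.325 tcp [ 576.2014 -255.2458   62.7546] yjaw -141.8036821244867 w 11.218558354632833 f [0.6336 0.0321 2.8248] j [-0.1694  0.4755  0.0961  0.0002 -1.1907  0.836 ]
shift [-0.0042  0.2541  1.2545]
```

View pics/w5.png

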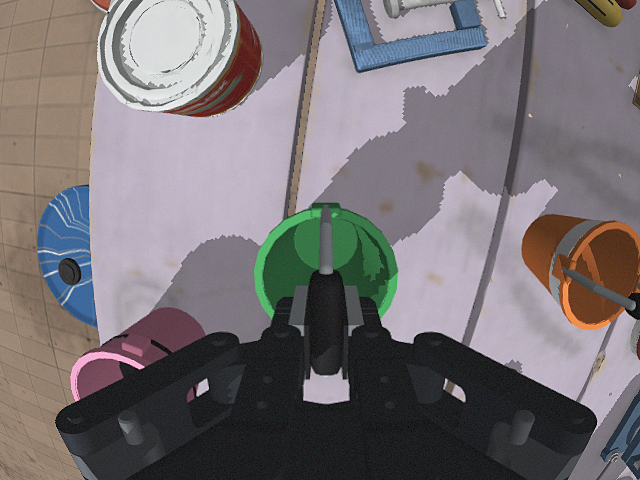

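The bar is held at 11 mm opening and shows between the pads at column 325. The handle point is about 57 mm above the reported TCP. Lifting next.

Call:
{"name": "arm_command", "arguments": {"rows": [0,0,-10,0,0,0,0,-30,0,0,0,0,-55,0,0,0,0,-82,0,0,0,0,-110,0,0,0,0,-130,0,0,0,0,-138,0,0,0,0,-138,0,0]}}

```text
time: 7.38
tcp_pos: [575.9, -255.0, 200.3]
tool_rot: [0.9, -0.437, -0.0, -0.0]
ft_force: [0.3, 0.1, -1.8]
gripper_width: 11.0
```

```bash
python3 - <<'E'
from h import *
go(468.5,-31,200)
p,d=read_camera('side');cv2.imwrite('pics/s6.png',p[:,:,::-1])
E
```

```text
t 7.375 tcp [ 575.8774 -255.033   200.2813] yjaw -141.8102123278098 w 10.998121748955134 f [ 0.3165  0.1443 -1.8395] j [-0.1694  0.4163  0.3562 -0.0003 -1.5107  0.836 ]
shift [-242.4706  -54.1173    0.3455]
```

View pics/s6.png

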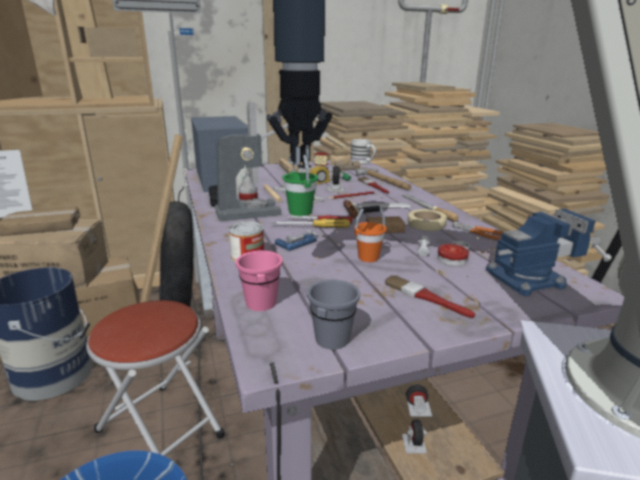

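The bucket is lifted and hangs upright at (300,192) in the side view. Moving over the grey bucket now.

Call:
{"name": "arm_command", "arguments": {"rows": [-20,-4.5,0,0,0,-60,-13.5,0,0,0,-105,-23.5,0,0,0,-150,-33.5,0,0,0,-195,-43.5,0,0,0,-228,-51,0,0,0,-242.5,-54,0,0,0,-242.5,-54,0,0,0]}}

```text
time: 8.43
tcp_pos: [468.0, -30.8, 200.0]
tool_rot: [0.9, -0.436, -0.0, 0.0]
ft_force: [0.8, -0.9, -0.4]
gripper_width: 11.3
```

```bash
python3 - <<'E'
from h import *
go(468.5,-31,200)
for n in('side','wrist','top'):
    p,d=read_camera(n);cv2.imwrite(f'pics/{n}7.png',p[:,:,::-1]);np.savez(f'{n}7.npz',p=p,d=d)
d=np.load('top7.npz')['d'];W=cloud('top',d)
q=W[(d>0)&(np.hypot(W[...,0]-468,W[...,1]+31)<60)]
print(np.histogram(q[:,2],bins=range(-5,320,10))[0])
r=q[(q[:,2]>84)&(q[:,2]<98)];print('grey',len(r),circ(r))
r=q[(q[:,2]>207)&(q[:,2]<219)];print('green rim',len(r),circ(r) if len(r)>5 else 0)
d=np.load('side7.npz')['d'];p=np.load('side7.npz')['p'];W=cloud('side',d);hsv=cv2.cvtColor(p,cv2.COLOR_RGB2HSV)
g=(d>0)&(abs(hsv[...,0].astype(int)-65)<15)&(hsv[...,1]>100)&(np.hypot(W[...,0]-468,W[...,1]+31)<60)
q=W[g];print('green side',len(q),q[:,2].min(),q[:,2].max())
for z in range(130,220,8):
    r=q[(q[:,2]>=z)&(q[:,2]<z+8)]
    if len(r)>8:print(z,len(r),circ(r))
g=(d>0)&(W[...,2]>20)&(W[...,2]<100)&(np.hypot(W[...,0]-468,W[...,1]+31)<60);q=W[g]
for z in range(20,100,10):
    r=q[(q[:,2]>=z)&(q[:,2]<z+10)]
    if len(r)>8:print('grey',z,len(r),circ(r))
E
```

```text
t 8.425 tcp [468.0014 -30.81   199.9967] yjaw -141.729046933725 w 11.326954049604264 f [ 0.8444 -0.8507 -0.3861] j [ 0.2697  0.0923 -0.0749 -0.     -1.4044  0.3982]
shift [ 0.458  -0.2738 -0.0037]
[1338   72   22   22   24  274   20   31   40  247    0    0    0    0
  239   36   29   34   21   16   28  210   32   12   22   25   58    9
    7   41   34   41]
grey 250 (array([467.9726, -30.7747]), np.float64(39.39422893332519))
green rim 225 (array([468.647 , -33.2425]), np.float64(32.894869195123675))
green side 1500 139.54355513395183 216.2818104000501
138 95 (array([469.8085, -32.3406]), np.float64(22.976020550428924))
146 129 (array([469.9414, -32.3864]), np.float64(24.167244277077373))
154 139 (array([469.7896, -32.5809]), np.float64(25.28985514921294))
162 150 (array([469.7668, -33.214 ]), np.float64(26.893942792539868))
170 150 (array([469.8614, -33.167 ]), np.float64(27.963376590139177))
178 170 (array([469.7035, -32.7226]), np.float64(28.587631881125386))
186 70 (array([469.5942, -32.6723]), np.float64(29.320569605609844))
194 128 (array([468.7812, -31.2061]), np.float64(31.71806571408379))
202 235 (array([469.2309, -31.106 ]), np.float64(32.41421944093037))
210 234 (array([469.3445, -31.7108]), np.float64(32.746558985955865))
grey 20 169 (array([469.9929, -31.4708]), np.float64(31.059898301916252))
grey 30 182 (array([469.9427, -31.5856]), np.float64(32.47059592736133))
grey 40 202 (array([470.026 , -31.5442]), np.float64(33.754389096312))
grey 50 326 (array([469.9023, -30.7367]), np.float64(34.31572154467401))
grey 60 407 (array([469.7938, -30.2968]), np.float64(35.74576297173253))
grey 70 480 (array([470.6477, -29.2585]), np.float64(37.436686759459675))
grey 80 526 (array([469.7633, -29.4626]), np.float64(39.143690121679214))
grey 90 256 (array([469.9842, -31.0831]), np.float64(40.06121136373854))
```

View pics/side7.png

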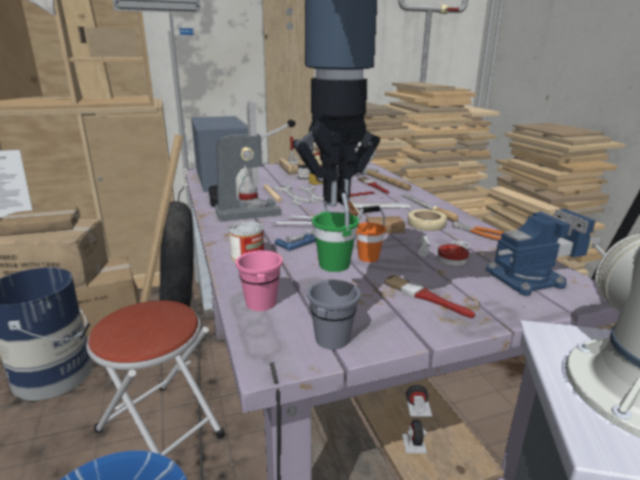

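View pics/wrist7.png

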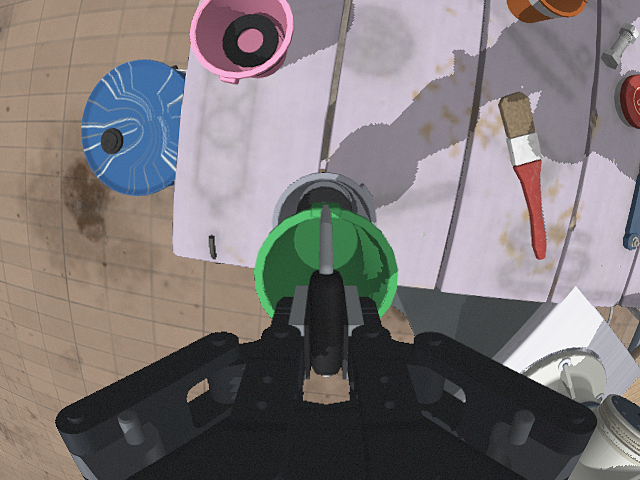

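The foot centre is at (469.8,-32.4) against the grey axis at (469.9,-31). The bucket is upright, with its underside at about z 138. I'll lower it to just above the washer.

Call:
{"name": "arm_command", "arguments": {"rows": [-0.5,-0.5,10,0,0,-0.5,-0.5,25,0,0,-0.5,-0.5,38,0,0,-0.5,-0.5,50,0,0,-0.5,-0.5,62,0,0,-0.5,-0.5,71,0,0,-0.5,-0.5,77,0,0,-0.5,-0.5,78,0,0]}}

```text
time: 9.57
tcp_pos: [468.4, -30.5, 122.1]
tool_rot: [0.9, -0.437, -0.0, 0.0]
ft_force: [-0.7, -0.0, -0.9]
gripper_width: 11.8
```

```bash
cat > m.py <<'E'
from h import *
import sys
k=sys.argv[1]
go(469,-30.5,91.7)
p,d=read_camera('side');c=p[180:360,240:430,::-1];cv2.imwrite(f'pics/sm{k}.png',cv2.resize(c,None,fx=3.2,fy=3.2,interpolation=cv2.INTER_CUBIC))
W=cloud('side',d);hsv=cv2.cvtColor(p,cv2.COLOR_RGB2HSV)
near=(d>0)&(np.hypot(W[...,0]-469.5,W[...,1]+31)<60)
g=near&(abs(hsv[...,0].astype(int)-65)<15)&(hsv[...,1]>100);q=W[g];print('side green z max pct',np.percentile(q[:,2],[50,90,97,100]))
pt,dt=read_camera('top');V=cloud('top',dt);ht=cv2.cvtColor(pt,cv2.COLOR_RGB2HSV)
n2=(dt>0)&(np.hypot(V[...,0]-469.5,V[...,1]+31)<60)&(V[...,2]>60)
G=n2&(abs(ht[...,0].astype(int)-65)<15)&(ht[...,1]>90)
q=V[G];h,e=np.histogram(q[:,2],bins=range(60,180,3));print('top green',dict(zip(e[:-1].tolist(),h.tolist())))
top=q[:,2]>np.percentile(q[:,2],60);r=q[q[:,2]>e[h.argmax()]-3];print('green rim',circ(r),np.median(r[:,2]))
N=n2&(ht[...,1]<70)&(V[...,2]>80)&(V[...,2]<97)&(np.hypot(V[...,0]-469,V[...,1]+31)>36);q=V[N];print('grey rim',len(q),circ(q) if len(q)>20 else 0,np.median(q[:,2]))
E
python3 m.py 1
```

```text
t 9.575 tcp [468.4019 -30.4765 122.1132] yjaw -141.80302514808668 w 11.762049285294259 f [-0.6573 -0.0328 -0.9456] j [ 0.2702  0.1324 -0.2304  0.     -1.2084  0.3964]
shift [ 0.3919 -0.4674 30.4129]
side green z max pct [116.3104 134.7189 135.7621 138.1655]
top green {60: 55, 63: 117, 66: 23, 69: 4, 72: 10, 75: 7, 78: 4, 81: 7, 84: 4, 87: 8, 90: 4, 93: 7, 96: 5, 99: 4, 102: 4, 105: 1, 108: 3, 111: 2, 114: 6, 117: 3, 120: 2, 123: 7, 126: 9, 129: 12, 132: 79, 135: 67, 138: 5, 141: 2, 144: 0, 147: 0, 150: 0, 153: 0, 156: 0, 159: 0, 162: 2, 165: 0, 168: 0, 171: 0, 174: 2}
green rim (array([464.8009, -37.2568]), np.float64(25.024040383605925)) 93.94103400838895
grey rim 264 (array([468.1688, -30.7382]), np.float64(39.850065801552475)) 90.15249297011377
```

View pics/sm1.png

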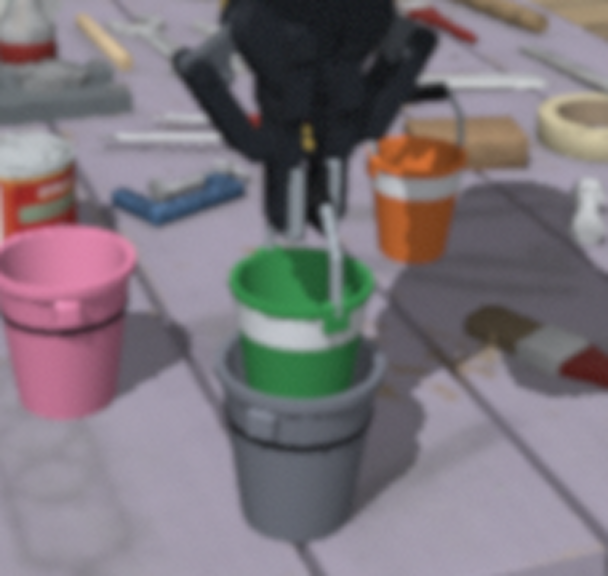

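The green rim is at z≈134.5 and centred, so the handle is 57.4 mm above the TCP as expected. I need about 30 mm more, so I'll press slowly.

Call:
{"name": "arm_command", "arguments": {"rows": [0,0,3,0,0,0,0,6,0,0,0,0,8,0,0,0,0,10,0,0,0,0,12,0,0,0,0,14,0,0,0,0,16,0,0,0,0,18,0,0]}}

```text
time: 10.68
tcp_pos: [469.0, -30.6, 105.3]
tool_rot: [0.9, -0.437, 0.001, -0.0]
ft_force: [-1.6, 0.7, 5.8]
gripper_width: 11.3
```

The force is about 6 N, as expected for the sliding washer. Pressing on.

Call:
{"name": "arm_command", "arguments": {"rows": [0,0,2,0,0,0,0,4,0,0,0,0,6,0,0,0,0,8,0,0,0,0,10,0,0,0,0,11,0,0,0,0,11,0,0]}}

```text
time: 11.55
tcp_pos: [468.9, -30.5, 94.1]
tool_rot: [0.9, -0.437, 0.001, -0.0]
ft_force: [-2.1, 0.8, 4.2]
gripper_width: 11.3
```

```bash
python3 m.py 2
```

```text
t 11.55 tcp [468.897  -30.4961  94.0708] yjaw -141.79394092026135 w 11.337918980001767 f [-2.068   0.8175  4.2213] j [ 0.2703  0.1537 -0.2809  0.0005 -1.1351  0.3964]
shift [ 0.0648 -0.0766  2.3709]
side green z max pct [ 99.9879 107.3033 108.0653 110.6589]
top green {60: 7, 63: 5, 66: 4, 69: 4, 72: 5, 75: 3, 78: 2, 81: 3, 84: 3, 87: 4, 90: 10, 93: 6, 96: 5, 99: 8, 102: 29, 105: 86, 108: 34, 111: 1, 114: 1, 117: 1, 120: 0, 123: 0, 126: 0, 129: 0, 132: 0, 135: 0, 138: 0, 141: 0, 144: 0, 147: 1, 150: 2, 153: 0, 156: 0, 159: 0, 162: 0, 165: 0, 168: 0, 171: 0, 174: 0}
green rim (array([466.6675, -33.3636]), np.float64(32.36962738004225)) 107.06347707502721
grey rim 267 (array([468.3329, -30.9498]), np.float64(39.88156729424617)) 90.01819344725811
```

View pics/sm2.png

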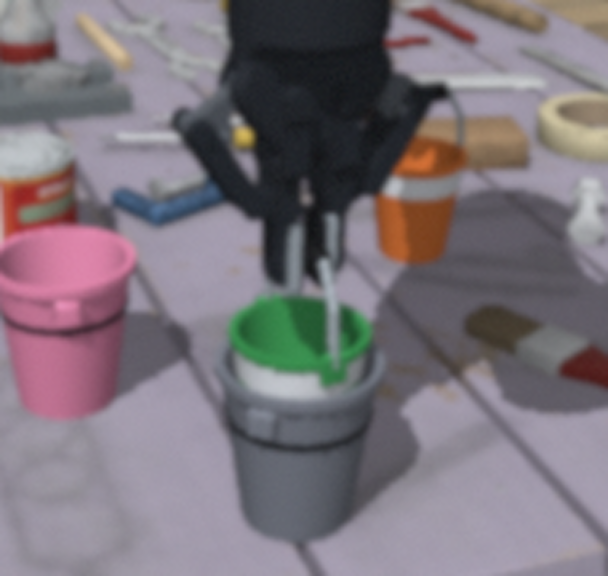

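The green rim is 17 mm above the grey rim, and mid band is 14 mm. The band is already cut by the grey rim, so 3 mm more is right.

Call:
{"name": "arm_command", "arguments": {"rows": [0,0,1,0,0,0,0,2,0,0,0,0,3,0,0,0,0,3,0,0]}}

```text
time: 12.15
tcp_pos: [468.8, -30.5, 90.8]
tool_rot: [0.9, -0.437, 0.0, -0.0]
ft_force: [-2.7, -0.4, 5.3]
gripper_width: 11.4
```

```bash
python3 m.py 3
```

```text
t 12.15 tcp [468.825  -30.466   90.7909] yjaw -141.79952435349156 w 11.43703342697256 f [-2.6603 -0.359   5.2609] j [ 0.2702  0.1566 -0.2863  0.0003 -1.1271  0.3964]
shift [ 0.1354 -0.117  -0.9089]
side green z max pct [ 96.398  104.1007 104.7766 106.746 ]
top green {60: 7, 63: 4, 66: 5, 69: 3, 72: 3, 75: 2, 78: 4, 81: 3, 84: 4, 87: 5, 90: 11, 93: 3, 96: 10, 99: 27, 102: 95, 105: 29, 108: 5, 111: 0, 114: 0, 117: 0, 120: 0, 123: 1, 126: 0, 129: 0, 132: 0, 135: 0, 138: 0, 141: 0, 144: 2, 147: 2, 150: 1, 153: 1, 156: 0, 159: 0, 162: 0, 165: 0, 168: 0, 171: 0, 174: 1}
green rim (array([466.0761, -33.9248]), np.float64(32.21260633154231)) 104.18630263566729
grey rim 264 (array([468.3403, -31.0132]), np.float64(39.81929385327334)) 90.0994693355787
```

The green rim is now 14 mm above the grey rim, which is mid band. I'll release and rise.

Call:
{"name": "arm_command", "arguments": {"rows": [0,0,0,0,0.3,0,0,0,0,0.6,0,0,0,0,0.8,0,0,0,0,0.8,0,0,-10,0,0.8,0,0,-35,0,0.8,0,0,-75,0,0.8,0,0,-120,0,0.8]}}

```text
time: 13.25
tcp_pos: [468.2, -30.6, 212.1]
tool_rot: [0.9, -0.437, -0.0, 0.0]
ft_force: [1.0, -0.8, -0.3]
gripper_width: 68.2
```

Call:
{"name": "arm_command", "arguments": {"rows": [0,0,-20,0,0.8,0,0,-20,0,0.8,0,0,-20,0,0.8]}}

```text
time: 13.62
tcp_pos: [468.0, -30.4, 229.7]
tool_rot: [0.9, -0.437, -0.001, 0.0]
ft_force: [-0.3, 0.1, -0.9]
gripper_width: 68.3
```

```bash
python3 m.py 4; python3 - <<'E'
from h import *
p,d=read_camera('top');W=cloud('top',d)
for n,(x,y) in dict(green=(469,-31),orange=(439.8,-358)).items():
    lo,hi=(140,160) if n=='green' else (115,132)
    q=W[(d>0)&(np.hypot(W[...,0]-x,W[...,1]-y)<45)&(W[...,2]>lo)&(W[...,2]<hi)];print(n,len(q),q.mean(0) if len(q) else 0,q[:,2].max() if len(q) else 0)
D=np.load('top0.npz');print(np.abs(p[250:330,390:445].astype(int)-D['p'][250:330,390:445]).mean())
E
```

```text
t 13.625 tcp [467.9811 -30.3813 229.6741] yjaw -141.8123548112955 w 68.27805952031204 f [-0.2952  0.0648 -0.8598] j [ 0.2702  0.0852 -0.0079 -0.0005 -1.4789  0.3964]
shift [  0.8535  -0.8471 137.9727]
side green z max pct [ 96.2896 103.8649 104.8443 106.5764]
top green {60: 11, 63: 3, 66: 3, 69: 6, 72: 10, 75: 9, 78: 11, 81: 18, 84: 9, 87: 21, 90: 16, 93: 15, 96: 18, 99: 47, 102: 150, 105: 35, 108: 2, 111: 0, 114: 0, 117: 0, 120: 0, 123: 0, 126: 0, 129: 0, 132: 0, 135: 0, 138: 0, 141: 1, 144: 3, 147: 4, 150: 5, 153: 4, 156: 0, 159: 0, 162: 0, 165: 0, 168: 0, 171: 0, 174: 0}
green rim (array([468.5733, -33.2059]), np.float64(32.077259756528846)) 103.63089393856364
grey rim 284 (array([468.8791, -30.5338]), np.float64(40.223506669960614)) 90.08685198542975
green 138 [475.1536 -40.5261 152.8641] 159.02989299121748
orange 216 [ 439.3227 -357.532   125.571 ] 131.07487857405124
14.837651515151515
```

View pics/sm4.png

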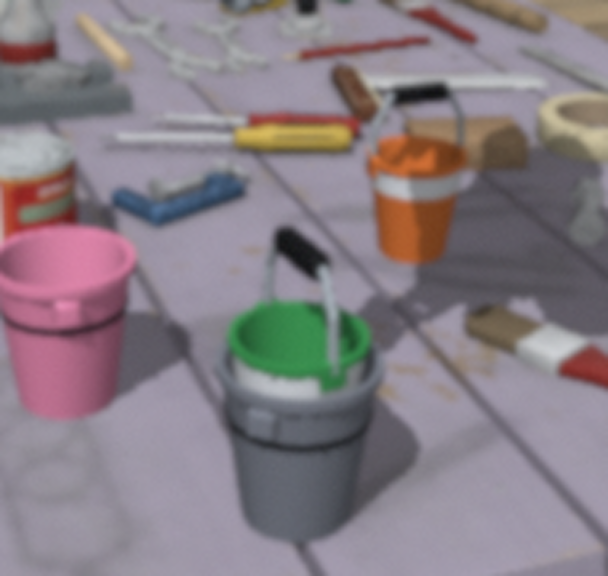

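The green bucket sits upright in the grey one. Its rim is about 14 mm above the grey rim and the band is cut at mid height. The gripper is clear and the orange bucket hasn't moved.

```bash
python3 -c "
from h import *
hand_in()"
```

```text
the job is handed in; nothing more can be done
```

I put the green bucket into the grey one by its handle and pressed it down to mid band. I then let go, raised the arm clear and handed the job in at about 14 s of the 35 s allowed.

**First grasp missed:** the fingers shut above the bar without touching it. Wrist and side depth both showed the fingers ending about 40 mm short of the stated tool frame. I went 39 mm lower and the second grasp held, at 11–12 mm opening on the 12 mm bar.

**Last checks after release:**

| Check | Measured | Required |
|---|---|---|
| Green rim above grey rim | about 14 mm | 5–23 mm |
| Handle above grey rim (worked out from the rim) | about 59 mm | 50–68 mm |
| Green rim centre from grey axis, top view | about 3 mm | under 20 mm at the handle |
| Force at the wrist between pressing moves | about 4–6 N | under 30 N at the buckets |
| Orange bucket's handle moved | under 1 mm | under 25 mm |

- **Tilt:** judged by eye only. Green and grey both looked upright in the last side picture.
- **Disagreements:** the raw centre of the green handle from the top view was about 12 mm off the axis. I put that down to the gripper hiding part of the bar and relied on the rim instead. A plain picture comparison around the orange bucket also showed a difference, which I took to be the arm's shadow.

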